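# Stroke shut the lids of a round tablet dispenser

## Robot

A 6-joint arm with a two-finger parallel gripper is mounted at the origin on a cart in front of the work surface, level with it; the furniture and walls round the work are solid. World frame = base frame: x ahead of the robot, y to its left, z up, the work surface at z = 0. Lengths are in m, angles in rad, forces in N, time in s.
With the tool pointing down it reaches from about 0.3 to 0.775 m from the base axis. Payload 14.6 kg.
Tool frame: the origin (TCP) lies at the very end of the fingers, on their centre line; the grasp point (between the pads) lies 19 mm behind it; z points along the fingers, y is the line along which they close (so a half turn about z gives the same grasp; the last joint's range is limited). The gripper opens to 94 mm and grips with 3 to 60 N. Pads are 16 mm wide; open, the fingers measure 119 mm over their backs; the gripper's body (75 mm by 177 mm) begins 78 mm behind the grasp point.
Start: joints at [-1.265, 0.3, 1.521, -0, 1.321, -0.067], TCP at [0.2, -0.512, 0.205] pointing down, gripper open.
Joint ranges: [-3.03, 3.03], [-0.79, 2.21], [0.23, 2.52], [-1.04, 4.18], [0, 3.07], [-2.55, 2.55]. Speed limits (rad/s): [2.22, 2.22, 2.57, 3.14, 3.14, 3.14].

## Interface

Orientations are given as a rotation vector (axis times angle).
In Python, from bench import robot gives the robot as it stands.
- The arm moves only by the tool carry_out, never from a script. Its argument "rows" is text: rows parted by semicolons, each of 7 numbers parted by spaces: the closure, from 0 (fully open) to 1 (shut), then the shift along the tool's x, y, z in mm, then the turn, a rotation vector about the tool's x, y, z in degrees. In form: hand tx ty tz wx wy wz; .... A call has 1 to 5 rows; each row is the pose to reach, as a shift and turn from the pose commanded when the call began, along the tool's axes at that moment; what a row does not reach only later rows make up. A row lasts 1/10 s, in which the tool goes at most 50 mm and 8.59 degrees, less where a joint would pass 70% of its speed; a pose out of reach is approached as far as the arm can. A call with a gripper value outside its range is refused whole. The fingers move at their own pace and stop on an object; "newtons" is the grip in N (left out, the last holds). Time passes only in rows, so rows that repeat a pose let the fingers close. It gives the time, the measured TCP pose, the force, the opening and the grip force at its end, in the units of the state.
- robot.read_state(): the state, without advancing time (a new reading comes with each control period).
- robot.snapshot(name): name is "scene" or "top" or "wrist"; returns (picture, depth): 384x512x3 uint8, red, green, blue; 384x512 float32, m along the optical axis (not along the pixel's ray), 0 where there is no reading.
- robot.get_calibration(name): a dict with "fx", "fy", "cx", "cy" (pixels), "origin" and "rotation" of the camera in the world; the wrist camera has in their place "T_tool_cam" (4x4, takes a point from camera to tool coordinates, whose origin is the TCP and whose axes are the flange's). Camera axes: x right, y up, looking along -z (the intrinsics and any distortion apply to the point x, -y, -z); pixel columns grow to the right and rows downward; lengths in m; the calibration is good to about 2 mm. A picture is of the moment at which its call begins: read the wrist's pose just before it. get_calibration takes no time and is no camera call.
- robot.finish_job(): hands the job in; it is judged then, once.
The state is a dict: "time_s": time; "joint_positions": joint angles; "dq": joint speeds; "joint_efforts": joint torques, N m; "ee_pos": TCP position; "eef_rot": TCP orientation; "ft_force": force on the tool from outside, world axes, zero at the start; "moment": the same for the moment, N m; "opening": opening from 0.0 (shut) to 1.0 (fully open); "gripper_force": force on a finger pad.
Only numpy, scipy, OpenCV 4.12 (cv2) and the standard library are available. Lean on these libraries where they do the work, as an engineer would, in place of code of your own. Each camera call takes 0.05 s, during which the arm holds its last target. There are 200 camera calls.

## Task

The round tablet dispenser has been filled and its seven lids stand ajar: close them with one light stroke of the fingertips round the ring. Begin at the lid whose hinge is beside the plain sector and go counterclockwise (seen from above), each lid from its hinge towards its free edge, pressing the lids down flat one after another and keeping the fingertips low over the ring until the last is shut; then draw the hand away. Only touch the dispenser: do not lift, shove or press hard on it, and leave the things round it alone.

Things in the scene. Friction and masses are not known exactly. Their poses are not given: they have to be found in the camera images.
- dispenser: round grey tablet dispenser, 158 mm across, standing loose on the worktop (z = 0), 0.75 kg. Origin: centre of its underside, z up. From above: 8 sectors of 45 degrees; the plain one is centred on the body's +x axis, then counterclockwise (+x to +y) lid1 to lid7; lid i is centred 45*i degrees from +x. Lids span 29 to 79 mm from the centre. Lids shut, the top is flat, 27 mm above the underside.
- plain_sector (a point): middle of the top face of the plain sector (grey, no lid, three fine ribs near the rim), 53 mm from the dispenser's centre, 27 mm above its underside. At the dispenser's centre a knob of radius 15 mm stands 5 mm above that face.
- lid1 (a joint): opening (rad) of lid 1 (its hinge borders the plain sector): white wedge flap, 3 mm thick, starts at 0.3 to 0.6; 0 is shut, flush. Hinge: radial line at its clockwise side, 25.5 mm above the underside; free edge: counterclockwise side, 35 mm from the hinge at 53 mm radius, with a rounded lip 1.3 mm high on it. Stiff hinge, no latch: stays where left, 0.3 to 3 N closes it.
- lid2 (a joint): opening (rad) of lid 2: white wedge flap, 3 mm thick, starts at 0.3 to 0.6; 0 is shut, flush. Hinge: radial line at its clockwise side, 25.5 mm above the underside; free edge: counterclockwise side, 35 mm from the hinge at 53 mm radius, with a rounded lip 1.3 mm high on it. Stiff hinge, no latch: stays where left, 0.3 to 3 N closes it.
- lid3 (a joint): opening (rad) of lid 3: white wedge flap, 3 mm thick, starts at 0.3 to 0.6; 0 is shut, flush. Hinge: radial line at its clockwise side, 25.5 mm above the underside; free edge: counterclockwise side, 35 mm from the hinge at 53 mm radius, with a rounded lip 1.3 mm high on it. Stiff hinge, no latch: stays where left, 0.3 to 3 N closes it.
- lid4 (a joint): opening (rad) of lid 4: white wedge flap, 3 mm thick, starts at 0.3 to 0.6; 0 is shut, flush. Hinge: radial line at its clockwise side, 25.5 mm above the underside; free edge: counterclockwise side, 35 mm from the hinge at 53 mm radius, with a rounded lip 1.3 mm high on it. Stiff hinge, no latch: stays where left, 0.3 to 3 N closes it.
- lid5 (a joint): opening (rad) of lid 5: white wedge flap, 3 mm thick, starts at 0.3 to 0.6; 0 is shut, flush. Hinge: radial line at its clockwise side, 25.5 mm above the underside; free edge: counterclockwise side, 35 mm from the hinge at 53 mm radius, with a rounded lip 1.3 mm high on it. Stiff hinge, no latch: stays where left, 0.3 to 3 N closes it.
- lid6 (a joint): opening (rad) of lid 6: white wedge flap, 3 mm thick, starts at 0.3 to 0.6; 0 is shut, flush. Hinge: radial line at its clockwise side, 25.5 mm above the underside; free edge: counterclockwise side, 35 mm from the hinge at 53 mm radius, with a rounded lip 1.3 mm high on it. Stiff hinge, no latch: stays where left, 0.3 to 3 N closes it.
- lid7 (a joint): opening (rad) of lid 7 (last; its free edge borders the plain sector): white wedge flap, 3 mm thick, starts at 0.3 to 0.6; 0 is shut, flush. Hinge: radial line at its clockwise side, 25.5 mm above the underside; free edge: counterclockwise side, 35 mm from the hinge at 53 mm radius, with a rounded lip 1.3 mm high on it. Stiff hinge, no latch: stays where left, 0.3 to 3 N closes it.
- vial_c: bystander: brown glass vial with cap, 32 mm across, 62 mm tall, standing; origin at its underside
- carton_suture: bystander: small white carton, 55x110x30 mm, lying; origin at its underside
- sample_cup_2: bystander: clear sample cup with screw lid, 60 mm across, 64 mm tall; origin at its underside
- forceps_b: bystander: steel forceps, 22x120x11 mm, lying; origin at its underside
There are look-alikes about, which are no part of the job. Of the things that look like the dispenser, the larger one is meant.

How it is judged:
By the outcome, as a careful person would: the job done as asked, in the order asked, and still so for the second after the job is handed in, with the robot touching nothing.
It also fails if it takes over 61 s, if anything falls off the work surface, if the arm or the gripper's body presses on something with over 40 N, if the wrist force passes 120 N, or if a joint passes its speed limit or range.

## Working session

There is one attempt and no reset: what is moved stays moved. The work goes in short steps, Python scripts to look and compute and a tool call to move; the robot and the scene stay as the last step left them, time stands still between calls to the robot, and variables do not carry over. Pictures are saved under pics/ and viewed, at most 10 in all, crops included, and the job is handed in when it is done.

Besides the shell and the picture viewer there is one more tool, called after "Request:" as a command line: name --argument value ..., lists and objects as JSON in quotes. carry_out: Moves the arm, as the interface text tells. Its arguments: {"type":"object","properties":{"rows":{"type":"string"},"newtons":{"type":"number"}},"required":["rows"]}

```bash
mkdir -p pics; ls; python3 - <<'E'
from bench import robot
import cv2,numpy as np
s=robot.read_state();print(s)
for n in("top","scene"):
    c=robot.get_calibration(n);print(n,c)
    p,d=robot.snapshot(n);cv2.imwrite(f"pics/{n}0.png",p[:,:,::-1]);np.savez(f"{n}0.npz",p=p,d=d)
print(robot.get_calibration("wrist"))
E
```

```text
pics
{'time_s': 0.0, 'joint_positions': array([-1.26458728e+00,  3.00482782e-01,  1.52157488e+00,  2.08411070e-05,
        1.32074276e+00, -6.65853794e-02]), 'dq': array([ 0.00172406,  0.00037213,  0.00188746,  0.00151818, -0.00095502,
       -0.00039874]), 'joint_efforts': array([ 1.29954356e-04, -5.31808734e+01, -3.52736843e+01,  7.08307000e-02,
        2.43933045e-02, -8.85335999e-05]), 'ee_pos': array([ 0.20024834, -0.51195854,  0.20488256]), 'eef_rot': array([-3.08599565e+00, -5.81968440e-01,  1.95196743e-04]), 'ft_force': array([-0.33102482,  0.12691383,  0.27269208]), 'moment': array([ 0.00910136, -0.02460057,  0.03632163]), 'gripper_force': 0.0, 'opening': 0.9995964724641416}
top {'fx': 451.61820502885655, 'fy': 451.61820502885655, 'cx': 253.3993918235888, 'cy': 190.07591506725817, 'origin': array([0.49914214, 0.00854069, 1.26746245]), 'rotation': array([ 0.01987227, -0.05692364, -1.59891315])}
scene {'fx': 476.57184834173023, 'fy': 476.57184834173023, 'cx': 263.84703841095325, 'cy': 193.5108272309277, 'origin': array([ 0.06265609, -0.99797587,  0.6210817 ]), 'rotation': array([ 1.09630397, -0.24792371, -0.42116051])}
{'fx': 267.50035456785355, 'fy': 267.50035456785355, 'cx': 257.68974385624114, 'cy': 189.83669718365155, 'T_tool_cam': array([[-5.14888948e-04,  9.63044279e-01,  2.69342628e-01,
         7.89181349e-02],
       [ 9.99999832e-01,  5.67135622e-04, -1.16163767e-04,
        -5.09776939e-05],
       [-2.64624651e-04,  2.69342523e-01, -9.63044410e-01,
        -1.79459159e-01],
       [ 0.00000000e+00,  0.00000000e+00,  0.00000000e+00,
         1.00000000e+00]])}
```

View pics/top0.png

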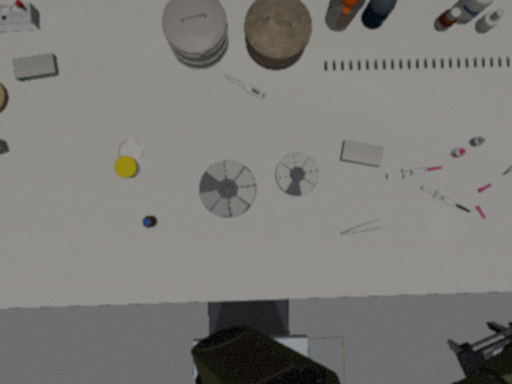

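View pics/scene0.png

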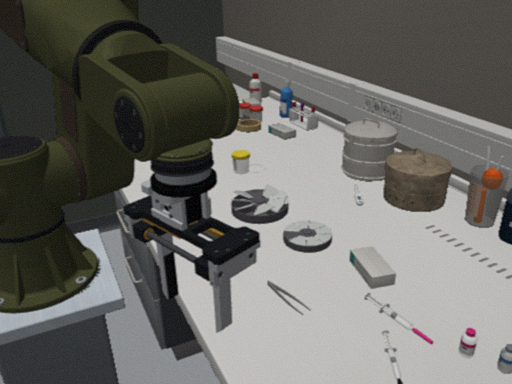

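Candidates: top view has a disc at (228,188), about 58 px across, and one at (297,174), about 44 px. I choose the larger, (228,188), and check it in a crop.

```bash
cat > h.py <<'E'
import numpy as np,cv2
from scipy.spatial.transform import Rotation as R
from bench import robot
def ray(c,uv,z,T=None):
    uv=np.atleast_2d(uv).astype(float)
    d=np.c_[(uv[:,0]-c['cx'])/c['fx'],-(uv[:,1]-c['cy'])/c['fy'],-np.ones(len(uv))]
    if T is None: M=R.from_rotvec(c['rotation']).as_matrix();o=c['origin']
    else: M=T[:3,:3];o=T[:3,3]
    d=d@M.T
    return o+d*((z-o[2])/d[:,2])[:,None]
def toolT(s):
    T=np.eye(4);T[:3,:3]=R.from_rotvec(s['eef_rot']).as_matrix();T[:3,3]=s['ee_pos'];return T
E
python3 - <<'E'
from h import *
z=np.load("top0.npz");p=z['p'];d=z['d']
c=robot.get_calibration("top")
cv2.imwrite("pics/crop.png",cv2.resize(p[150:225,185:330,::-1],None,fx=5,fy=5,interpolation=cv2.INTER_CUBIC))
print(ray(c,[[228,188],[297,174],[150,221],[126,160],[362,153],[362,228]],0.0).round(3))
print(d[185:192,200:258:6].round(3)[::3])
E
```

```text
[[ 0.568  0.049  0.   ]
 [ 0.602 -0.146  0.   ]
 [ 0.482  0.268  0.   ]
 [ 0.655  0.332  0.   ]
 [ 0.657 -0.333  0.   ]
 [ 0.445 -0.325  0.   ]]
[[1.238 1.243 1.237 1.236 1.234 1.24  1.24  1.24  1.242 1.256]
 [1.236 1.244 1.244 1.238 1.235 1.237 1.244 1.23  1.224 1.227]
 [1.238 1.241 1.233 1.237 1.239 1.236 1.239 1.235 1.228 1.225]]
```

View pics/crop.png

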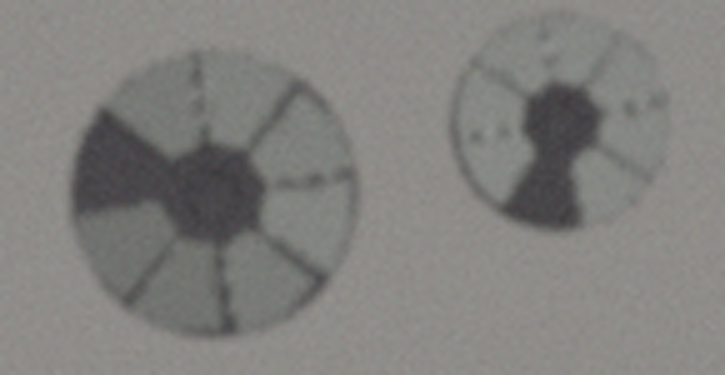

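The crop shows the larger disc centred at about crop (213,193). Its plain dark sector is on the left, with edges at (103,108) and (78,212). The smaller one at (560,120) is the look-alike. I'm moving the wrist camera over the larger one, squaring the tool and closing the fingers on the way.

Request:
carry_out --rows "1 32 -28 0 0 0 4.27; 1 64 -55 0 0 0 8.54; 1 96 -83 0 0 0 12.8; 1 128 -110 0 0 0 17.1; 1 161 -138 0 0 0 21.36" --newtons 5

```text
time_s: 0.6
ee_pos: [0.3003, -0.3235, 0.2053]
eef_rot: [-3.141, 0.005, 0.0]
ft_force: [0.6, -0.4, -0.3]
opening: 0.609
gripper_force: 0.0
```

Request:
carry_out --rows "1 20 -37 0 0 0 0; 1 40 -74 0 0 0 0; 1 60 -112 0 0 0 0; 1 80 -150 10 0 0 0; 1 100 -187 20 0 0 0"

```text
time_s: 1.1
ee_pos: [0.4005, -0.1364, 0.1853]
eef_rot: [3.141, -0.0, 0.001]
ft_force: [1.5, -0.8, -0.3]
opening: 0.186
gripper_force: 0.0
```

Request:
carry_out --rows "1 20 -37 5 0 0 0; 1 40 -74 10 0 0 0; 1 60 -112 20 0 0 0; 1 80 -150 25 0 0 0; 1 100 -187 30 0 0 0"

```text
time_s: 1.6
ee_pos: [0.5004, 0.0508, 0.1549]
eef_rot: [3.142, 0.0, -0.001]
ft_force: [-0.4, -2.0, -0.2]
opening: 0.003
gripper_force: 0.0
```

Request:
carry_out --rows "1 0 0 0 0 0 0;1 0 0 0 0 0 0; 1 0 0 0 0 0 0"

```text
time_s: 1.9
ee_pos: [0.4996, 0.0482, 0.1554]
eef_rot: [3.141, -0.001, -0.0]
ft_force: [-0.4, -0.9, -0.1]
opening: 0.008
gripper_force: 0.0
```

```bash
python3 - <<'E'
from h import *
s=robot.read_state();p,d=robot.snapshot("wrist");c=robot.get_calibration("wrist")
T=toolT(s)@c['T_tool_cam'];np.savez("w0.npz",p=p,d=d,T=T)
print(s['ee_pos'],s['eef_rot'],s['opening'],s['ft_force'],s['joint_positions'])
cv2.imwrite("pics/w0.png",cv2.resize(p[:,:,::-1],None,fx=1.5,fy=1.5))
E
```

```text
[0.49963081 0.04818909 0.15543804] [ 3.14145404e+00 -1.00684432e-03 -4.52490079e-04] 0.00754920929834274 [-0.43548749 -0.91779078 -0.06975183] [ 2.32426393e-02  2.42368612e-01  1.71583238e+00 -1.42112684e-04
  1.18368292e+00  1.59473364e+00]
```

View pics/w0.png

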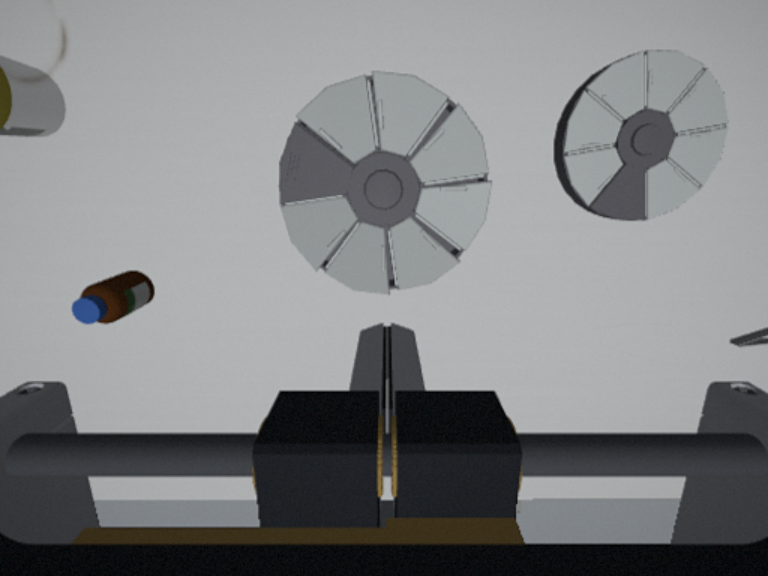

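The wrist view shows the dispenser with its knob at (383,189). The plain sector is on the left, with rim corners at (300,123) and (281,204). The closed fingertips are at about (388,325).

```bash
python3 - <<'E'
from h import *
z=np.load("w0.npz");p=z['p'];d=z['d'];T=z['T'];c=robot.get_calibration("wrist")
g=cv2.cvtColor(p,cv2.COLOR_RGB2GRAY)
print("knob",ray(c,np.array([[383,189]])/1.5,.032,T))
# dark hub+plain mask, world points at z=.027
m=(g<130).astype(np.uint8);m[:,:180]=0;m[:,330:]=0;m[:40]=0;m[200:]=0
m=cv2.morphologyEx(m,cv2.MORPH_OPEN,np.ones((7,7)))
n,l,st,ce=cv2.connectedComponentsWithStats(m);k=1+st[1:,4].argmax();print(st[k],ce[k])
v,u=np.nonzero(l==k);P=ray(c,np.c_[u,v],.027,T)[:,:2]
k0=ray(c,np.array([[383,189]])/1.5,.032,T)[0,:2]
for it in range(3):
    D=P-k0;r=np.hypot(*D.T);a=np.degrees(np.arctan2(D[:,1],D[:,0]))
    s=(r>38)&(r>0.038)&(r<.075) if 0 else (r>.038)&(r<.075)
    print("plain heading",a[s].mean(),a[s].min(),a[s].max(),"rmax",r.max())
    break
# hub circle: points r<29 -> edge fit away from plain side
cn=max(cv2.findContours((l==k).astype(np.uint8),0,1)[0],key=len)[:,0]
Q=ray(c,cn,.027,T)[:,:2];D=Q-k0;r=np.hypot(*D.T);q=Q[r<.034]
A=np.c_[2*q,np.ones(len(q))];x=np.linalg.lstsq(A,(q**2).sum(1),rcond=None)[0]
print("hub",x[:2],np.sqrt(x[2]+x[0]**2+x[1]**2))
for uv in([300,123],[281,204],[352,164],[349,196]):
    w=ray(c,np.array([uv])/1.5,.027,T)[0,:2]-k0;print(uv,np.hypot(*w),np.degrees(np.arctan2(w[1],w[0])))
print("vial, cup",ray(c,np.array([[140,285],[30,130]])/1.5,.0,T))
# depth-based height of plain and lid edges
print("depth range disc",[float(np.round(d[y,x],3)) for x,y in((208,110),(255,126),(208,150))])
v,u=np.mgrid[40:200,180:335];dd=d[40:200,180:335]
X=np.stack([(u-c['cx'])/c['fx']*dd,-(v-c['cy'])/c['fy']*dd,-dd],-1)@T[:3,:3].T+T[:3,3]
D=X[...,:2]-k0;r=np.hypot(D[...,0],D[...,1]);a=np.degrees(np.arctan2(D[...,1],D[...,0]))
h0=float(np.degrees(0)+a[(r>.04)&(r<.07)&(l[40:200,180:335]==k)].mean());print("h0",h0)
for i in range(8):
    f=(a-h0-45*i+22.5+3600)%360
    print(i,[round(1000*float(np.median(X[...,2][(r>.04)&(r<.07)&(f>lo)&(f<lo+6)])),1) for lo in(4,14,24,34)])
E
```

```text
knob [[0.56684204 0.05088213 0.032     ]]
[ 186   82   95   70 3948] [232.43287741 118.7535461 ]
plain heading 73.29570009402974 49.35059863745926 97.56511800651904 rmax 0.0786632599911022
hub [0.56645316 0.05171609] 0.028278809672740973
[300, 123] 0.07496841672923257 52.27583938440794
[281, 204] 0.07780103040131321 98.21288883314055
[352, 164] 0.0288398465665227 52.099089460458295
[349, 196] 0.02610591538334666 101.65811720256939
vial, cup [[0.48488769 0.26196951 0.        ]
 [0.61083239 0.32695914 0.        ]]
depth range disc [0.2939999997615814, 0.2939999997615814, 0.29899999499320984]
h0 73.40943114814957
0 [27.1, 27.0, 27.2, 26.9]
1 [29.4, 33.8, 38.2, 42.6]
2 [30.2, 35.4, 40.5, 45.7]
3 [30.4, 35.6, 41.0, 46.0]
4 [29.2, 32.7, 36.3, 39.7]
5 [29.9, 35.0, 40.4, 45.6]
6 [28.7, 32.1, 35.4, 38.5]
7 [28.8, 32.5, 36.1, 39.1]
```

The depth reading puts the plain sector at 27.0 mm and the lids open by about 0.33–0.54 rad. The centre is about (0.567, 0.051) with a heading of about 74.5°. I'll touch down lightly on the plain sector next to get a true height.

Request:
carry_out --rows "1 20 -14 10 0 0 0; 1 40 -27 25 0 0 0; 1 60 -41 45 0 0 0; 1 81 -54 70 0 0 0; 1 81 -54 95 0 0 0"

```text
time_s: 2.45
ee_pos: [0.5826, 0.1029, 0.0598]
eef_rot: [-3.141, 0.001, -0.002]
ft_force: [-0.2, 0.7, 0.0]
opening: 0.005
gripper_force: 0.0
```

Request:
carry_out --rows "1 0 0 15 0 0 0; 1 0 0 25 0 0 0; 1 0 0 27 0 0 0; 1 0 0 30 0 0 0; 1 0 0 30 0 0 0"

```text
time_s: 2.95
ee_pos: [0.5813, 0.1028, 0.0312]
eef_rot: [-3.141, 0.0, -0.002]
ft_force: [-0.1, -0.7, 0.4]
opening: 0.007
gripper_force: 0.0
```

```bash
cat > plan.py <<'E'
import numpy as np,sys
from scipy.optimize import brentq
C=np.array([.5667,.0512]);H0=97.;Rr=53.
F=np.array([[sx,sy] for sx in(-8,0,8) for sy in(-12.5,0,12.5)])
G=[0,6,12,18,24,29,34,38,42,44];Hh=[5,8,9,8.5,7,5.5,4,2.7,1.6,float(sys.argv[1])]
def g(f,H):
    a=np.radians(f+H);P=Rr*np.array([np.cos(a),np.sin(a)])+F
    d=(np.degrees(np.arctan2(P[:,1],P[:,0]))-H+180)%360-180
    return d.max()
def at(f,H):
    a=np.radians(f+H);return 1000*C+Rr*np.array([np.cos(a),np.sin(a)])
cur=np.array([float(v) for v in sys.argv[2:5]])   # commanded TCP mm
for i in range(7):
    H=H0+45*i
    for b in(0,5):
        rows=[]
        for k in range(b,b+5):
            f=brentq(lambda f:g(f,H)-G[k],-40,60);x,y=at(f,H)
            n=np.array([x-cur[0],-(y-cur[1]),-(27+Hh[k]-cur[2])]).round(1);rows.append("1 %g %g %g 0 0 0"%tuple(n))
        print(i+1,"; ".join(rows));cur=cur+n*[1,-1,-1]
print(cur)
E
python3 - <<'E'
from bench import robot
s=robot.read_state();print(s['ee_pos'],s['ft_force'],s['eef_rot'])
E
```

```text
[0.5812898  0.10280968 0.03120221] [-0.08129462 -0.68598235  0.36674811] [-3.14143365e+00  4.73189897e-04 -1.80639235e-03]
```

Request:
carry_out --rows "1 0 0 1 0 0 0; 1 0 0 2 0 0 0; 1 0 0 2 0 0 0"

```text
time_s: 3.25
ee_pos: [0.581, 0.103, 0.0286]
eef_rot: [-3.142, -0.0, -0.0]
ft_force: [-0.1, 0.3, 1.1]
opening: 0.003
gripper_force: 0.0
```

Request:
carry_out --rows "1 0 0 0.5 0 0 0; 1 0 0 1 0 0 0; 1 0 0 1 0 0 0"

```text
time_s: 3.55
ee_pos: [0.5809, 0.103, 0.0274]
eef_rot: [3.142, -0.0, -0.0]
ft_force: [0.9, -0.6, -0.8]
opening: 0.002
gripper_force: 0.0
```

Request:
carry_out --rows "1 0 0 0.5 0 0 0; 1 0 0 0.5 0 0 0"

```text
time_s: 3.75
ee_pos: [0.5811, 0.103, 0.0273]
eef_rot: [-3.142, -0.0, -0.0]
ft_force: [-2.6, 0.0, 5.1]
opening: 0.002
gripper_force: 2.3
```

Request:
carry_out --rows "1 0 0 0.3 0 0 0; 1 0 0 0.3 0 0 0"

```text
time_s: 3.95
ee_pos: [0.5811, 0.103, 0.0273]
eef_rot: [-3.142, -0.0, -0.0]
ft_force: [-3.6, -0.2, 8.6]
opening: 0.004
gripper_force: 4.1
```

The touch fixes the height: contact comes at 0.7 mm above the present command, and stiffness is about 12 N/mm. Lifting to 2.5 mm over the face, then planning the stroke.

Request:
carry_out --rows "1 0 0 -3.2 0 0 0; 1 0 0 -3.2 0 0 0"

```text
time_s: 4.15
ee_pos: [0.5812, 0.103, 0.0302]
eef_rot: [-3.142, -0.0, -0.001]
ft_force: [0.8, 0.0, 0.3]
opening: 0.007
gripper_force: 0.0
```

```bash
python3 plan.py 1.2 581.1 103 29.5
```

```text
1 1 -11.4 -1.1 -2.5 0 0 0; 1 -15.7 -1.2 -5.5 0 0 0; 1 -20.2 -0.9 -6.5 0 0 0; 1 -24.8 -0.2 -6 0 0 0; 1 -29.4 1 -4.5 0 0 0
1 1 -3.9 1.3 1.5 0 0 0; 1 -7.7 2.9 3 0 0 0; 1 -10.8 4.5 4.3 0 0 0; 1 -13.8 6.3 5.4 0 0 0; 1 -15.3 7.3 5.8 0 0 0
2 1 -0.7 0.5 -3.8 0 0 0; 1 -5 4 -6.8 0 0 0; 1 -9 7.9 -7.8 0 0 0; 1 -12.7 12.5 -7.3 0 0 0; 1 -15.9 17.5 -5.8 0 0 0
2 1 -2.3 4.6 1.5 0 0 0; 1 -4.1 9.4 3 0 0 0; 1 -5.3 13.5 4.3 0 0 0; 1 -6 16.6 5.4 0 0 0; 1 -6.2 18.2 5.8 0 0 0
3 1 -0.1 0.8 -3.8 0 0 0; 1 -0.6 5.7 -6.8 0 0 0; 1 -0.5 10.8 -7.8 0 0 0; 1 0 16 -7.3 0 0 0; 1 1.1 21.3 -5.8 0 0 0
3 1 1.4 4.4 1.5 0 0 0; 1 3.2 8.8 3 0 0 0; 1 5 12.3 4.3 0 0 0; 1 7.1 15.7 5.4 0 0 0; 1 8.2 17.3 5.8 0 0 0
4 1 0.6 0.9 -3.8 0 0 0; 1 4.6 5.6 -6.8 0 0 0; 1 9.2 9.9 -7.8 0 0 0; 1 14.3 13.7 -7.3 0 0 0; 1 20.1 16.9 -5.8 0 0 0
4 1 5.1 2.2 1.5 0 0 0; 1 10.5 3.8 3 0 0 0; 1 15 4.7 4.3 0 0 0; 1 17.8 5 5.4 0 0 0; 1 19.2 5.2 5.8 0 0 0
5 1 0.8 0 -3.8 0 0 0; 1 5.1 0.1 -6.8 0 0 0; 1 9.6 -0.2 -7.8 0 0 0; 1 14.2 -0.9 -7.3 0 0 0; 1 18.8 -2.1 -5.8 0 0 0
5 1 3.9 -1.3 1.5 0 0 0; 1 7.7 -2.9 3 0 0 0; 1 10.8 -4.5 4.3 0 0 0; 1 13.8 -6.3 5.4 0 0 0; 1 15.3 -7.3 5.8 0 0 0
6 1 0.7 -0.5 -3.8 0 0 0; 1 5 -4 -6.8 0 0 0; 1 9 -7.9 -7.8 0 0 0; 1 12.7 -12.5 -7.3 0 0 0; 1 15.9 -17.5 -5.8 0 0 0
6 1 2.3 -4.6 1.5 0 0 0; 1 4.1 -9.4 3 0 0 0; 1 5.3 -13.5 4.3 0 0 0; 1 6 -16.6 5.4 0 0 0; 1 6.2 -18.2 5.8 0 0 0
7 1 0.1 -0.8 -3.8 0 0 0; 1 0.6 -5.7 -6.8 0 0 0; 1 0.5 -10.8 -7.8 0 0 0; 1 -0 -16 -7.3 0 0 0; 1 -1.1 -21.3 -5.8 0 0 0
7 1 -1.4 -4.4 1.5 0 0 0; 1 -3.2 -8.8 3 0 0 0; 1 -5 -12.3 4.3 0 0 0; 1 -7.1 -15.7 5.4 0 0 0; 1 -8.2 -17.3 5.8 0 0 0
[609.8  82.   28.2]
```

Request:
carry_out --rows "1 -11.4 -1.1 -2.5 0 0 0; 1 -15.7 -1.2 -5.5 0 0 0; 1 -20.2 -0.9 -6.5 0 0 0; 1 -24.8 -0.2 -6 0 0 0; 1 -29.4 1 -4.5 0 0 0"

```text
time_s: 4.65
ee_pos: [0.5514, 0.1019, 0.0343]
eef_rot: [-3.142, -0.0, -0.0]
ft_force: [1.0, 0.4, -0.1]
opening: 0.007
gripper_force: 0.4
```

Request:
carry_out --rows "1 -3.9 1.3 1.5 0 0 0; 1 -7.7 2.9 3 0 0 0; 1 -10.8 4.5 4.3 0 0 0; 1 -13.8 6.3 5.4 0 0 0; 1 -15.3 7.3 5.8 0 0 0"

```text
time_s: 5.15
ee_pos: [0.536, 0.0944, 0.0284]
eef_rot: [3.142, -0.0, -0.001]
ft_force: [0.2, 0.1, 0.1]
opening: 0.002
gripper_force: 0.1
```

```bash
python3 - <<'E'
from h import *
s=robot.read_state();p,d=robot.snapshot("wrist");c=robot.get_calibration("wrist")
print(s['ee_pos'],s['ft_force'])
cv2.imwrite("pics/w1.png",cv2.resize(p[:,:,::-1],None,fx=1.5,fy=1.5))
E
```

```text
[0.53596817 0.09444413 0.028377  ] [0.18113325 0.13293896 0.0954567 ]
```

View pics/w1.png

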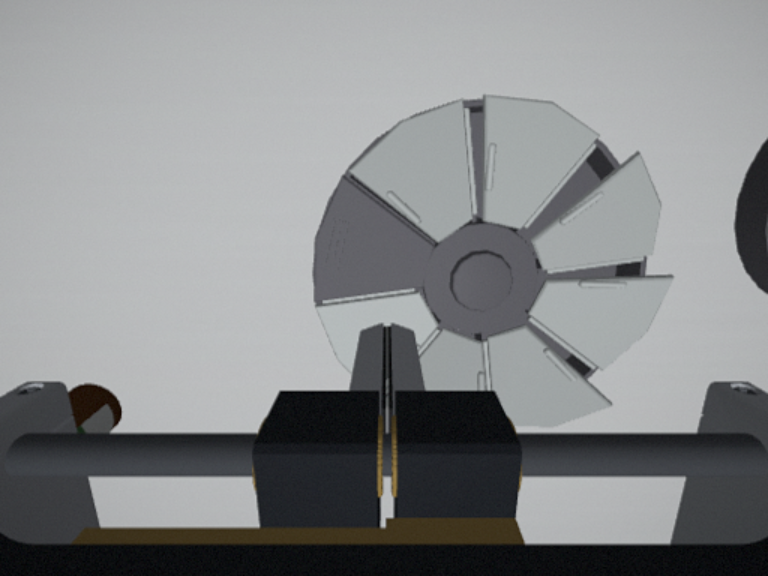

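The view shows lid1 pressed down under the fingertips at (388,330) and the other lids still ajar; the dispenser has not moved (knob at (482,280)). Contact force is near zero, so I press a touch lower to be sure it is flush.

Request:
carry_out --rows "1 -0.7 0.5 0.2 0 0 0; 1 -0.7 0.5 0.2 0 0 0"

```text
time_s: 5.4
ee_pos: [0.5356, 0.0941, 0.0284]
eef_rot: [3.142, -0.0, 0.0]
ft_force: [-0.6, -0.3, 0.3]
opening: 0.006
gripper_force: 0.1
```

Request:
carry_out --rows "1 0 0 0.2 0 0 0; 1 0 0 0.2 0 0 0"

```text
time_s: 5.6
ee_pos: [0.5356, 0.0942, 0.0281]
eef_rot: [3.142, 0.0, -0.0]
ft_force: [-0.3, -0.2, 1.2]
opening: 0.004
gripper_force: 0.1
```

Request:
carry_out --rows "1 0 0 -4.2 0 0 0; 1 -4.3 3.5 -7.2 0 0 0; 1 -8.3 7.4 -8.2 0 0 0; 1 -12 12 -7.7 0 0 0; 1 -15.2 17 -6.2 0 0 0"

```text
time_s: 6.1
ee_pos: [0.52, 0.0767, 0.0344]
eef_rot: [-3.142, 0.0, -0.0]
ft_force: [1.0, -0.1, 1.2]
opening: 0.006
gripper_force: 0.4
```

Request:
carry_out --rows "1 -2.3 4.6 1.5 0 0 0; 1 -4.1 9.4 3 0 0 0; 1 -5.3 13.5 4.3 0 0 0; 1 -6 16.6 5.6 0 0 0; 1 -6.2 18.2 6.2 0 0 0"

```text
time_s: 6.6
ee_pos: [0.5141, 0.0586, 0.0279]
eef_rot: [3.142, -0.0, -0.0]
ft_force: [-0.2, -0.4, -0.2]
opening: 0.004
gripper_force: 0.1
```

Request:
carry_out --rows "1 -0.1 0.8 0 0 0 0"

```text
time_s: 6.7
ee_pos: [0.5141, 0.058, 0.028]
eef_rot: [3.142, -0.0, -0.0]
ft_force: [-0.0, 0.2, -0.3]
opening: 0.002
gripper_force: 0.0
```

Request:
carry_out --rows "1 0 0 0.3 0 0 0; 1 0 0 0.3 0 0 0"

```text
time_s: 6.9
ee_pos: [0.5141, 0.0582, 0.0278]
eef_rot: [3.142, 0.0, -0.0]
ft_force: [-0.1, 0.2, 0.0]
opening: 0.002
gripper_force: 0.0
```

Request:
carry_out --rows "1 0 0 0.2 0 0 0; 1 0 0 0.2 0 0 0"

```text
time_s: 7.1
ee_pos: [0.5141, 0.0582, 0.0276]
eef_rot: [-3.142, -0.0, -0.0]
ft_force: [-0.1, 0.4, -0.8]
opening: 0.0
gripper_force: 0.1
```

Request:
carry_out --rows "1 0 0 -4.7 0 0 0; 1 -0.5 4.9 -7.7 0 0 0; 1 -0.4 10 -8.7 0 0 0; 1 0.1 15.2 -8.2 0 0 0; 1 1.2 20.5 -6.7 0 0 0"

```text
time_s: 7.6
ee_pos: [0.5154, 0.0371, 0.0344]
eef_rot: [-3.142, 0.0, -0.0]
ft_force: [-0.0, 0.0, -0.5]
opening: 0.008
gripper_force: 0.0
```

Request:
carry_out --rows "1 1.4 4.4 1.5 0 0 0; 1 3.2 8.8 3 0 0 0; 1 5 12.3 4.3 0 0 0; 1 7.1 15.7 5.6 0 0 0; 1 8.2 17.3 6.2 0 0 0"

```text
time_s: 8.1
ee_pos: [0.5237, 0.02, 0.0279]
eef_rot: [3.142, -0.0, -0.0]
ft_force: [-0.1, 0.0, -0.2]
opening: 0.006
gripper_force: 0.2
```

Request:
carry_out --rows "1 0.6 0.9 0.2 0 0 0; 1 0.6 0.9 0.2 0 0 0"

```text
time_s: 8.3
ee_pos: [0.5241, 0.0194, 0.0279]
eef_rot: [3.142, -0.0, -0.0]
ft_force: [-0.4, 0.3, -0.4]
opening: 0.007
gripper_force: 0.0
```

Request:
carry_out --rows "1 0 0 0.3 0 0 0; 1 0 0 0.3 0 0 0"

```text
time_s: 8.5
ee_pos: [0.5241, 0.0195, 0.0277]
eef_rot: [3.142, 0.0, 0.0]
ft_force: [0.3, -0.4, 0.7]
opening: 0.004
gripper_force: 0.0
```

Request:
carry_out --rows "1 0 0 -4.7 0 0 0; 1 4 4.7 -7.7 0 0 0; 1 8.6 9 -8.7 0 0 0; 1 13.7 12.8 -8.2 0 0 0; 1 19.5 16 -6.7 0 0 0"

```text
time_s: 9.0
ee_pos: [0.5441, 0.0029, 0.0343]
eef_rot: [-3.142, 0.001, -0.0]
ft_force: [-1.2, 0.5, 0.7]
opening: 0.004
gripper_force: 0.3
```

Request:
carry_out --rows "1 5.1 2.2 1.5 0 0 0; 1 10.5 3.8 3 0 0 0; 1 15 4.7 4.3 0 0 0; 1 17.8 5 5.6 0 0 0; 1 19.2 5.2 6.2 0 0 0"

```text
time_s: 9.5
ee_pos: [0.5627, -0.0017, 0.0279]
eef_rot: [-3.142, -0.0, 0.001]
ft_force: [-4.9, 0.4, 5.2]
opening: 0.007
gripper_force: 2.6
```

Request:
carry_out --rows "1 0.8 0 0.2 0 0 0; 1 0.8 0 0.2 0 0 0"

```text
time_s: 9.7
ee_pos: [0.5635, -0.0017, 0.0281]
eef_rot: [3.142, 0.0, -0.0]
ft_force: [-3.7, -0.6, 4.3]
opening: 0.004
gripper_force: 1.9
```

```bash
python3 - <<'E'
from h import *
p,d=robot.snapshot("scene")
cv2.imwrite("pics/s1.png",cv2.resize(p[160:260,190:360,::-1],None,fx=4.5,fy=4.5,interpolation=cv2.INTER_CUBIC))
E
```

```text
(no output)
```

View pics/s1.png

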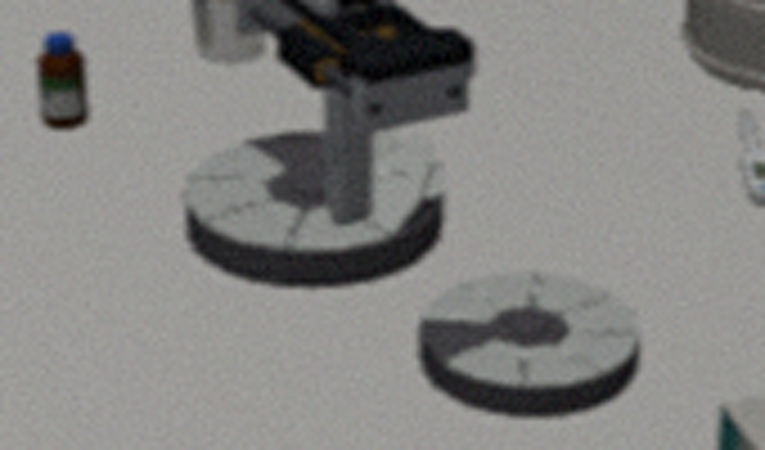

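Lids 1–4 look flat with the fingertip at (347,215), and lids 5–7 are still ajar. The lip was felt here at about 4 N, so I end slightly higher on the next lids.

Request:
carry_out --rows "1 0 0 -4.4 0 0 0; 1 4.3 0.1 -7.4 0 0 0; 1 8.8 -0.2 -8.4 0 0 0; 1 13.4 -0.9 -7.9 0 0 0; 1 18 -2.1 -6.4 0 0 0"

```text
time_s: 10.25
ee_pos: [0.5821, 0.0004, 0.0343]
eef_rot: [3.142, -0.0, 0.0]
ft_force: [-0.1, 0.5, 0.7]
opening: 0.004
gripper_force: 0.3
```

Request:
carry_out --rows "1 3.9 -1.3 1.5 0 0 0; 1 7.7 -2.9 3 0 0 0; 1 10.8 -4.5 4.3 0 0 0; 1 13.8 -6.3 5.4 0 0 0; 1 15.3 -7.3 6 0 0 0"

```text
time_s: 10.75
ee_pos: [0.5971, 0.0079, 0.0282]
eef_rot: [-3.142, -0.0, 0.0]
ft_force: [-1.6, 0.2, 0.2]
opening: 0.001
gripper_force: 0.1
```

Request:
carry_out --rows "1 0.7 -0.5 0.2 0 0 0; 1 0.7 -0.5 0.2 0 0 0"

```text
time_s: 10.95
ee_pos: [0.5976, 0.0082, 0.0281]
eef_rot: [3.142, 0.0, -0.0]
ft_force: [0.1, -0.3, 0.3]
opening: 0.006
gripper_force: 0.0
```

Request:
carry_out --rows "1 0 0 0.3 0 0 0; 1 0 0 0.3 0 0 0"

```text
time_s: 11.15
ee_pos: [0.5976, 0.0081, 0.0279]
eef_rot: [-3.142, 0.0, -0.0]
ft_force: [-0.3, 0.6, 0.2]
opening: 0.006
gripper_force: 0.1
```

Request:
carry_out --rows "1 0 0 -4.5 0 0 0; 1 4.3 -3.5 -7.5 0 0 0; 1 8.3 -7.4 -8.5 0 0 0; 1 12 -12 -8 0 0 0; 1 15.2 -17 -6.5 0 0 0"

```text
time_s: 11.65
ee_pos: [0.6132, 0.0257, 0.0343]
eef_rot: [3.142, 0.0, 0.0]
ft_force: [-0.4, -0.7, -0.5]
opening: 0.002
gripper_force: 0.0
```

Request:
carry_out --rows "1 2.3 -4.6 1.5 0 0 0; 1 4.1 -9.4 3 0 0 0; 1 5.3 -13.5 4.3 0 0 0; 1 6 -16.6 5.4 0 0 0; 1 6.2 -18.2 6 0 0 0"

```text
time_s: 12.15
ee_pos: [0.6189, 0.0437, 0.0282]
eef_rot: [-3.142, -0.0, 0.0]
ft_force: [0.1, -0.4, 0.9]
opening: 0.006
gripper_force: 0.1
```

Request:
carry_out --rows "1 0.1 -0.8 0.4 0 0 0; 1 0.1 -0.8 0.4 0 0 0"

```text
time_s: 12.35
ee_pos: [0.619, 0.0442, 0.0279]
eef_rot: [-3.142, 0.0, 0.0]
ft_force: [-0.4, 0.8, 0.5]
opening: 0.006
gripper_force: 0.0
```

Request:
carry_out --rows "1 0 0 -4.4 0 0 0; 1 0.5 -4.9 -7.4 0 0 0; 1 0.4 -10 -8.4 0 0 0; 1 -0.1 -15.2 -7.9 0 0 0; 1 -1.2 -20.5 -6.4 0 0 0"

```text
time_s: 12.85
ee_pos: [0.6179, 0.0653, 0.0344]
eef_rot: [-3.142, -0.0, -0.0]
ft_force: [-0.5, -0.3, 0.1]
opening: 0.006
gripper_force: 0.0
```

Request:
carry_out --rows "1 -1.4 -4.4 1.5 0 0 0; 1 -3.2 -8.8 3 0 0 0; 1 -5 -12.3 4.3 0 0 0; 1 -7.1 -15.7 5.4 0 0 0; 1 -8.2 -17.3 6 0 0 0"

```text
time_s: 13.35
ee_pos: [0.6094, 0.0823, 0.0282]
eef_rot: [-3.142, -0.0, 0.0]
ft_force: [-0.2, -1.0, 0.1]
opening: 0.008
gripper_force: 0.2
```

Request:
carry_out --rows "1 -0.6 -0.9 0.4 0 0 0; 1 -0.6 -0.9 0.4 0 0 0"

```text
time_s: 13.55
ee_pos: [0.609, 0.0829, 0.0279]
eef_rot: [-3.142, 0.0, 0.0]
ft_force: [-0.1, -1.1, 0.1]
opening: 0.007
gripper_force: 0.0
```

```bash
python3 - <<'E'
from h import *
s=robot.read_state();c=robot.get_calibration("wrist")
p,d=robot.snapshot("scene")
p,d=robot.snapshot("wrist")
cv2.imwrite("pics/w2.png",cv2.resize(p[:,:,::-1],None,fx=1.5,fy=1.5))
E
```

```text
(no output)
```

View pics/w2.png

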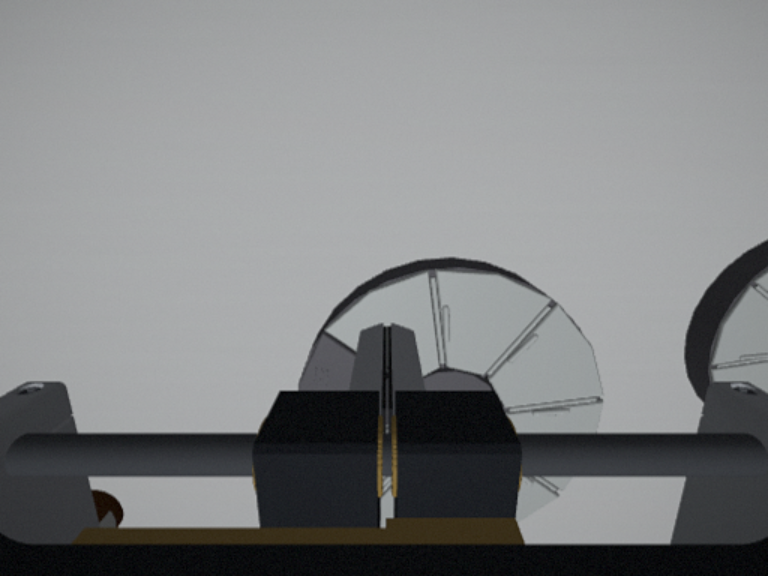

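The view shows the lids on the far side all flush, with the fingertips at (388,330) on lid7's edge. One last slight press, then a depth check while still low.

Request:
carry_out --rows "1 0 0 0.3 0 0 0; 1 0 0 0.3 0 0 0"

```text
time_s: 13.85
ee_pos: [0.6092, 0.0828, 0.0277]
eef_rot: [-3.142, 0.0, -0.0]
ft_force: [0.5, -0.8, -0.3]
opening: 0.008
gripper_force: 0.1
```

```bash
cat > chk.py <<'E'
from h import *
def run():
    s=robot.read_state();c=robot.get_calibration("wrist");T=toolT(s)@c['T_tool_cam']
    d=np.stack([robot.snapshot("wrist")[1] for _ in range(3)]);d=np.median(d,0)
    v,u=np.mgrid[:384,:512]
    X=np.stack([(u-c['cx'])/c['fx']*d,-(v-c['cy'])/c['fy']*d,-d],-1)@T[:3,:3].T+T[:3,3]
    D=X[...,:2]-[.5667,.0512];r=np.hypot(D[...,0],D[...,1]);a=np.degrees(np.arctan2(D[...,1],D[...,0]))
    ok=(r>.04)&(r<.07)&(d>0)&(X[...,2]>.02)&(X[...,2]<.05)
    for i in range(8):
        f=(a-74.5-45*i+22.5+3600)%360
        o=[]
        for lo in(4,12,20,28,34):
            k=ok&(f>lo)&(f<lo+6);o.append((round(1000*float(np.mean(X[...,2][k])),1),int(k.sum())) if k.sum()>40 else None)
        print(i,o)
if __name__=="__main__":run()
E
python3 chk.py
```

```text
0 [(27.2, 144), (27.3, 166), (27.4, 68), None, None]
1 [None, None, None, None, None]
2 [(27.4, 90), None, None, None, None]
3 [None, None, None, (27.8, 57), (27.7, 105)]
4 [None, None, None, (27.3, 204), (27.3, 254)]
5 [(27.3, 260), (27.5, 286), (27.6, 280), (27.8, 297), (27.8, 289)]
6 [(27.4, 307), (27.5, 312), (27.6, 324), (27.7, 318), (27.8, 329)]
7 [(27.3, 318), (30.4, 329), (33.7, 257), (36.3, 182), (27.7, 64)]
```

Lids 3–6 are within about 0.5 mm of flush. Drawing the hand away upward, then back so all the lids are in view.

Request:
carry_out --rows "1 0 0 -15 0 0 0; 1 0 0 -40 0 0 0; 1 0 0 -80 0 0 0; 1 -25 0 -110 0 0 0; 1 -60 15 -130 0 0 0"

```text
time_s: 14.5
ee_pos: [0.5494, 0.0686, 0.1608]
eef_rot: [-3.141, -0.002, -0.006]
ft_force: [1.2, -1.5, 0.3]
opening: 0.009
gripper_force: 0.0
```

Request:
carry_out --rows "1 -40 10 0 0 0 0; 1 -60 20 0 0 0 0; 1 -60 20 0 0 0 0; 1 -60 20 0 0 0 0"

```text
time_s: 14.9
ee_pos: [0.4897, 0.0478, 0.1589]
eef_rot: [-3.141, 0.001, -0.003]
ft_force: [0.6, -0.1, 0.2]
opening: 0.002
gripper_force: 0.0
```

```bash
python3 chk.py; python3 - <<'E'
from h import *
s=robot.read_state();c=robot.get_calibration("wrist");print(s['ee_pos'],s['time_s'])
T=toolT(s)@c['T_tool_cam'];p,d=robot.snapshot("wrist")
cv2.imwrite("pics/w3.png",cv2.resize(p[:,:,::-1],None,fx=1.5,fy=1.5))
E
```

```text
0 [(27.6, 153), (27.6, 155), (27.6, 149), (27.7, 147), (27.5, 142)]
1 [(27.7, 138), (27.9, 135), (28.1, 132), (28.2, 132), (28.5, 129)]
2 [(27.7, 124), (27.8, 124), (27.8, 123), (27.9, 126), (27.9, 119)]
3 [(27.6, 123), (27.8, 125), (27.8, 122), (28.0, 128), (28.0, 129)]
4 [(27.7, 132), (27.7, 136), (27.6, 138), (27.7, 140), (27.6, 142)]
5 [(27.7, 151), (27.9, 151), (28.0, 153), (28.1, 156), (28.2, 160)]
6 [(27.7, 163), (27.9, 165), (28.0, 165), (28.1, 165), (28.2, 166)]
7 [(27.6, 167), (27.7, 165), (27.8, 166), (27.9, 162), (27.8, 157)]
[0.48977809 0.04809788 0.1577721 ] 15.05
```

View pics/w3.png

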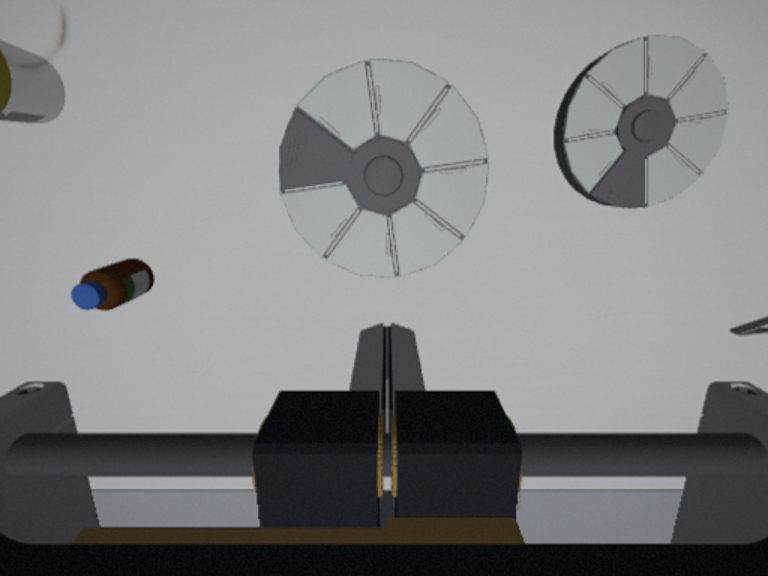

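All seven lids are flush (the worst, lid1, is about 0.03 rad open), and the knob at (383,175) shows the dispenser hasn't moved. Handing in.

```bash
python3 -c "
from bench import robot
print(robot.finish_job())"
```

```text
the job is handed in; nothing more can be done
None
```

I closed all seven lids in order, counterclockwise from the plain sector, in about 15 s; lid 1, the worst, measured about 0.03 rad open, the dispenser did not visibly move, the hand is clear, and the job is handed in (no verdict came back).

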